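# Slide the scored panel out to the bench edge and hold it for snapping

### The job

The dark grey plastic panel has been scored across so that its narrow strip can be snapped off over the bench's far edge. With the fingertips, push the panel flat along the bench, without lifting or tipping it, until the scored line lies right along that edge from end to end and the strip sticks out beyond it; then press the panel firmly down on the bench and finish still holding it pressed down like that. Leave the multimeter, crimping tool, fuse box and screwdriver where they lie.

Things in the scene. Friction and masses are not known exactly. Their poses are not given: they have to be found in the camera images.
- bench: aluminium workbench on which the robot stands, 860 mm deep, 1500 mm wide, top 30 mm thick, fixed, but standing a few cm and degrees differently each time. Origin at the middle of its straight far edge, the one away from the robot, at the height of the top surface (z = 0); its x points level out over that edge, its y runs along it. Beyond the edge there is nothing down to the floor.
- panel: loose stiff dark grey plastic panel, 120 (its x) x 150 (its y) x 5 mm, 0.09 to 0.15 kg, flat on the bench; origin at the centre of its underside, z up, x within about 15 degrees of square to the far edge. A pale scored groove, 3 mm wide, crosses its top parallel to y at x = +25 mm, parting the 35 mm wide strip (far side) from the 85 mm wide piece (near side). Too big to grip between fingers.
- score_left (a point): end of the scored groove at the panel's left (+y) side, on the top face, 5 mm above the underside; in the panel's frame (25, 75, 5) mm.
- score_right (a point): end of the scored groove at the panel's right (-y) side, on the top face; in the panel's frame (25, -75, 5) mm.
- multimeter: black plastic multimeter case lying face up, 150 x 76 mm, 42 mm high with its dial, a steel spring clip at its +x end (14 mm more); origin at the centre of its underside, x along its length. To be left alone.
- crimper: grey steel crimping tool lying flat, about 230 mm long (x), 80 mm wide over its two handles, 20 mm high, jaws at +x; origin under its middle. To be left alone.
- fuse_box: clear plastic fuse box with clip-on lid and glass fuses inside, 94 x 64 mm, 30 mm high; origin at the centre of its underside. To be left alone.
- screwdriver: screwdriver with yellow handle, 190 mm long lying along its x, handle (26 mm thick) to -x; origin at the middle of its length, on the bench. To be left alone.

How it is judged:
At the end, for the whole second after the job is handed in: Both ends of the scored line are within 5 mm of the bench's far edge (square to it), the strip outside; the panel lies flat (tilt under 0.03 rad, within 3 mm) and still; the fingers press it down: over 3 N on it, and over 4 N between it and the bench (its weight alone: 1.6 N at most) (x of score_left in the frame of bench between -0.005 and 0.005 m and x of score_right in the frame of bench between -0.005 and 0.005 m and height (world z) of panel between -0.004 and 0.003 m and angle between panel's own z axis and vertical below 0.03 rad and linear speed of panel below 0.01 m/s and contact force between the fingers and panel above 3 N and contact force between panel and bench above 4 N); the arm keeps its last pose, push and grip.
It fails at once if the panel is lifted, tipped or dropped off the bench (height (world z) of panel above 0.007 m or height (world z) of panel below -0.02 m or angle between panel's own z axis and vertical above 0.09 rad).
It fails at once if the multimeter, crimping tool, fuse box or screwdriver is moved by more than 15 mm (distance of any of multimeter, crimper, fuse_box, screwdriver from where it was at the start of the episode above 0.015 m).
It also fails if it takes over 48 s, if anything falls off the work surface, if the arm or the gripper's body presses on something with over 40 N, if the wrist force passes 120 N, or if a joint passes its speed limit or range.

### The arm

A 6-joint arm with a two-finger parallel gripper is mounted at the origin on the work surface. World frame = base frame: x ahead of the robot, y to its left, z up, the work surface at z = 0. Lengths are in m, angles in rad, forces in N, time in s.
With the tool pointing down it reaches from about 0.35 to 0.85 m from the base axis. Payload 8.1 kg.
Tool frame: the origin (TCP) lies midway between the tips of the shut fingers; the grasp point (between the pads) lies 19 mm behind it; z points along the fingers, y is the direction in which the jaws open and shut (so a half turn about z gives the same grasp; the last joint's range is limited). The gripper opens to 85 mm and grips with 20 to 120 N. Pads are 22 mm wide; open, the fingers measure 114 mm over their backs; the gripper's body (76 mm by 85 mm) begins 54 mm behind the grasp point. The pads swing forward as they close: fully open they stand 13 mm farther back than shut.
Start: joints at [1.095, 0.13, 1.488, -0, 1.523, -0.085], TCP at [0.229, 0.555, 0.231] pointing down, gripper open.
Joint ranges: [-2.96, 2.96], [-0.89, 2.26], [0.02, 2.5], [-1.34, 4.48], [0, 2.73], [-2.66, 2.66]. Speed limits (rad/s): [2.39, 2.39, 2.79, 3.14, 3.14, 3.14].

### API

Orientations are given as [roll, pitch, yaw] about the fixed x, y, z axes, in that order (R = Rz(yaw) Ry(pitch) Rx(roll)).
In Python, from workcell import env gives the robot as it stands. The module is installed in compiled form; this text tells all that it offers.
- The arm moves only by the tool move_arm, never from a script. Its argument "targets" is a list of rows, each a list of 3 entries, a list of its own where there are three numbers: the turn, a rotation vector about the tool's x, y, z in units of 8 degrees (1.0 is 8 degrees), then the shift along the tool's x, y, z in units of 30 mm (1.0 is 30 mm), then the closure in counts, from 0 (fully open) to 255 (shut). In form: [[[wx, wy, wz], [dx, dy, dz], fingers], ...]. A call has 1 to 5 rows; each row shifts and turns the commanded pose from where the row before left it, along the tool's axes as they then stand; what a row does not reach is not made up. A row lasts 1/8 s, in which the tool goes at most 62.5 mm and 10.7 degrees, less where a joint would pass 70% of its speed; a pose out of reach is approached as far as the arm can. A call is refused whole if a number of a shift passes 1 or a number of a turn 1, either way. A call with a gripper value outside its range is refused whole. The fingers move at their own pace and stop on an object; the grip force is fixed at half the most. Time passes only in rows, so rows that do not move let the fingers close. It gives the time, the measured TCP pose, the force and the opening at its end, in the units of the state.
- env.state(): the state, without advancing time (a new reading comes with each control period).
- env.get_image(name): name is "side" or "top"; returns a dict with "img" (384x512x3 uint8, red, green, blue), "mtx" (3x3 intrinsics, pixels), "origin" and "attitude" of the camera in the world. Camera axes: x right, y down, z forward; pixel columns grow to the right and rows downward; lengths in m; the calibration is good to about 2 mm. A picture is of the moment at which its call begins. There is no depth.
- env.job_done(): hands the job in, once; it reports no verdict.
The state is a dict: "time": time; "joints": joint angles; "qd": joint speeds; "tau": joint torques, N m; "tool_pos": TCP position; "ee_rot": TCP orientation; "contact_force": force on the tool from outside, world axes, zero at the start; "ft_torque": the same for the moment, N m; "width": opening from 0.0 (shut) to 1.0 (fully open).
Only numpy, scipy, OpenCV 4.12 (cv2) and the standard library are available. Lean on these libraries where they do the work, as an engineer would, in place of code of your own. Each camera call takes 0.05 s, during which the arm holds its last target.

## Working session

There is one attempt and no reset: what is moved stays moved. The work goes in short steps, Python scripts to look and compute and a tool call to move; the robot and the scene stay as the last step left them, time stands still between calls to the robot, and variables do not carry over. Pictures are saved under pics/ and viewed, and the job is handed in when it is done.

Besides the shell and the picture viewer there is one more tool, called after "Request:" as name(argument=value, ...) on one line, values as JSON. move_arm: Moves the arm, as the interface text tells. Its arguments: {"type":"object","properties":{"targets":{"type":"array","items":{"type":"array"}}},"required":["targets"]}

```bash
mkdir -p pics
python3 - <<'E'
from workcell import env
import cv2,pickle
s=env.state();print(s)
d={}
for n in("top","side"):
    r=env.get_image(n);d[n]=r
    print(n,r['mtx'],r['origin'],r['attitude'])
    cv2.imwrite(f'pics/{n}0.png',cv2.cvtColor(r['img'],cv2.COLOR_RGB2BGR))
pickle.dump(d,open('d0.pkl','wb'))
E
```

```text
{'time': 0.0, 'joints': array([ 1.09459836e+00,  1.31169517e-01,  1.48927731e+00,  1.37884243e-06,
        1.52300325e+00, -8.53969297e-02]), 'qd': array([ 0.00094443, -0.00183037, -0.00014476,  0.0009375 , -0.00100914,
       -0.00021665]), 'tau': array([ 1.06968713e-03, -5.69396603e+01, -5.00550771e+01, -5.96934069e-05,
        1.47410732e-02, -1.22252118e-05]), 'tool_pos': array([0.22828153, 0.55428113, 0.23024053]), 'ee_rot': array([-3.13974212e+00, -1.59797413e-04,  2.75079140e+00]), 'contact_force': array([-0.14647253,  0.3513278 ,  0.42711235]), 'ft_torque': array([-0.03934588, -0.01648109,  0.02530925]), 'width': 1.0025628630690893}
top [[370.06471503   0.         251.49400531]
 [  0.         370.06471503 194.76594745]
 [  0.           0.           1.        ]] [ 0.38545608 -0.00509657  1.2332176 ] [-3.00580056 -0.00423431 -1.58695738]
side [[405.89522241   0.         260.11623069]
 [  0.         405.89522241 189.90087959]
 [  0.           0.           1.        ]] [ 0.06095976 -0.62014139  0.91468768] [-2.38882441 -0.00691779 -0.63609601]
```

View pics/top0.png

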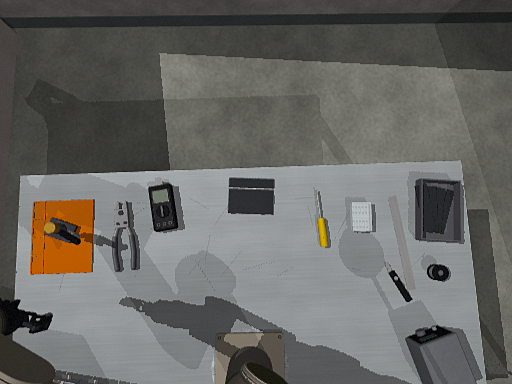

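View pics/side0.png

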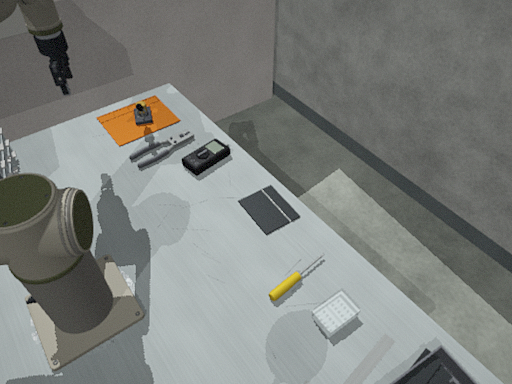

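The top view shows the panel at about (251,196), with its groove near row 189. The far bench edge runs from (20,177) to (460,161). The multimeter is at (163,207) and the screwdriver at (321,220). Next I'll measure these.

```bash
cat > h.py <<'E'
import cv2,numpy as np
from scipy.spatial.transform import Rotation as R
def ray(r,uv,z):
    uv=np.atleast_2d(np.array(uv,float))
    d=np.c_[uv,np.ones(len(uv))]@np.linalg.inv(r['mtx']).T
    d=d@R.from_euler('xyz',r['attitude']).as_matrix().T
    o=np.array(r['origin']); t=(z-o[2])/d[:,2]
    return (o+d*t[:,None])[:,:2]
def proj(r,P):
    P=np.atleast_2d(P)
    return cv2.projectPoints(P.astype(float),*(lambda M:(cv2.Rodrigues(M)[0],-M@np.array(r['origin'])))(R.from_euler('xyz',r['attitude']).as_matrix().T),r['mtx'],None)[0][:,0]
def fitline(p,n=4,tol=.003):
    # x = a*y+b robust
    m=np.ones(len(p),bool)
    for _ in range(8):
        a,b=np.polyfit(p[m,1],p[m,0],1); e=p[:,0]-a*p[:,1]-b
        m=abs(e)<max(tol,1.0*np.median(abs(e)))
    return a,b,m.sum(),e[m].std()
def edge_top(r,c0=30,c1=450,skip=None,lo=150,hi=185):
    g=cv2.GaussianBlur(cv2.cvtColor(r['img'],cv2.COLOR_RGB2GRAY),(3,1),0).astype(float)
    pts=[]
    for c in range(c0,c1):
        if skip and skip[0]<c<skip[1]: continue
        col=g[lo:hi,c]; d=np.diff(col); k=int(np.argmax(d))
        if d[k]<25: continue
        # subpixel: level crossing at half between dark / bright
        dk=np.median(col[max(0,k-4):max(1,k-1)]);br=np.median(col[k+3:k+7]);h=(dk+br)/2
        for i in range(max(0,k-2),k+3):
            if col[i]<=h<col[i+1]:
                pts.append((c,lo+i+(h-col[i])/(col[i+1]-col[i])));break
    return np.array(pts)
E
python3 - <<'E'
from h import *;import pickle
d=pickle.load(open('d0.pkl','rb'));r=d['top']
p=edge_top(r);w=ray(r,p,0);print(len(p),fitline(w)); 
g=cv2.cvtColor(r['img'],cv2.COLOR_RGB2GRAY)
print(g[170:220,235]);print(g[170:220,265]);print(g[200,222:282])
for n in d:
  x=d[n]['img']; 
  c=(slice(160,230),slice(140,340)) if n=='top' else (slice(120,340),slice(170,380))
  cv2.imwrite(f'pics/c_{n}.png',cv2.cvtColor(cv2.resize(x[c],None,fx=3.5 if n=='top' else 2.7,fy=3.5 if n=='top' else 2.7,interpolation=cv2.INTER_CUBIC),cv2.COLOR_RGB2BGR))
E
```

```text
401 (np.float64(-0.01960239819504561), np.float64(0.6479928282295352), np.int64(401), np.float64(0.0007106810677292616))
[163 163 163 162 161 163 172 116  51  39  42  48  45  46  47  42  37 119
 100  53  42  46  49  45  48  43  47  46  48  48  48  47  49  51  48  45
  49  48  48  48  48  48  41  64 151 158 159 155 158 158]
[157 158 159 162 159 165 163 167 117  51  38  41  42  44  44  41  45  32
 120 100  51  40  43  45  45  46  46  45  46  43  46  48  47  48  49  43
  47  46  44  43  46  46  41  39 109 155 159 152 151 152]
[160 158 157 158 161 172  88  36  47  48  46  50  47  48  47  46  46  44
  49  47  46  45  44  43  48  44  49  44  46  45  46  41  47  49  44  44
  47  44  46  43  45  48  45  46  46  45  45  44  47  48  40  68  85 170
 160 157 159 158 157 158]
  return _methods._mean(a, axis=axis, dtype=dtype,
  ret = ret.dtype.type(ret / rcount)
```

View pics/c_top.png

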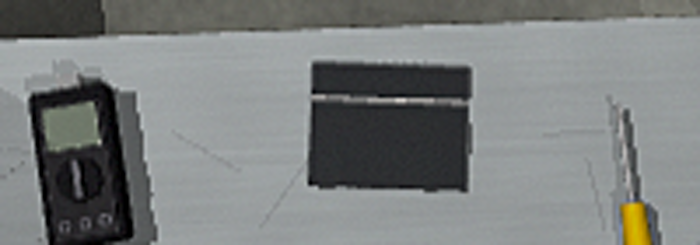

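View pics/c_side.png

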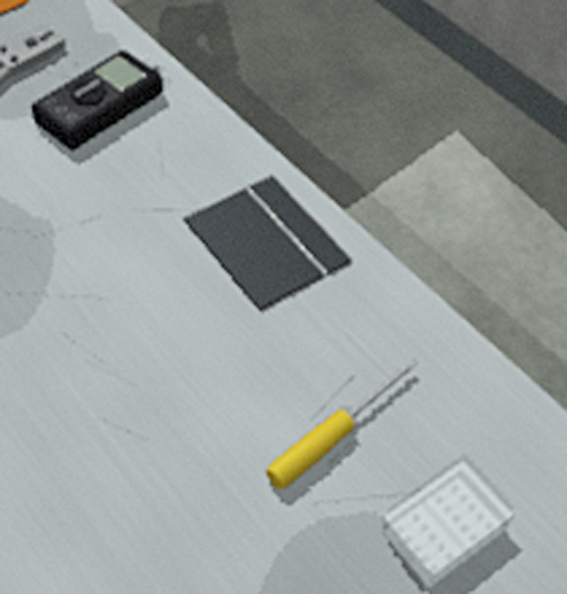

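The crops show the whole panel, its pale groove and the bench edge clear of obstructions in both views. I'll fit lines to them and compare the two cameras.

```bash
cat >> h.py <<'E'
def panel(r,box,z=.005):
    x0,y0,x1,y1=box
    g=cv2.cvtColor(r['img'],cv2.COLOR_RGB2GRAY)
    s=8
    G=cv2.resize(g[y0:y1,x0:x1],None,fx=s,fy=s,interpolation=cv2.INTER_LINEAR)
    m=((G<100)*255).astype(np.uint8)
    m=cv2.morphologyEx(m,cv2.MORPH_CLOSE,np.ones((29,29),np.uint8))
    cs=max(cv2.findContours(m,cv2.RETR_EXTERNAL,cv2.CHAIN_APPROX_NONE)[0],key=cv2.contourArea)[:,0]
    uv=(cs+.5)/s-.5+[x0,y0]
    w=ray(r,uv,z)
    rc=cv2.minAreaRect((w*1000).astype(np.float32))
    return w,rc,uv
def groove(r,w,rc,z=.005):
    # sample image on world grid of the panel top; find the bright ridge
    c=np.array(rc[0])/1000; bx=cv2.boxPoints(rc)/1000
    e=[bx[1]-bx[0],bx[2]-bx[1]]; e=[v/np.linalg.norm(v) for v in e]
    ex=max(e,key=lambda v:abs(v[0])); ex=ex*np.sign(ex[0]); ey=np.array([-ex[1],ex[0]])
    g=cv2.cvtColor(r['img'],cv2.COLOR_RGB2GRAY).astype(np.float32)
    out=[]
    xs=np.arange(.008,.042,.00025)
    for y in np.arange(-.066,.0661,.002):
        P=c+ey*y+np.outer(xs,ex)
        uv=proj(r,np.c_[P,np.full(len(P),z)]).astype(np.float32)
        v=cv2.remap(g,uv[:,0],uv[:,1],cv2.INTER_LINEAR).ravel()
        q=np.clip(v-65,0,None)
        if q.max()<15: continue
        k=int(np.argmax(q)); win=slice(max(0,k-16),k+17); q2=q[win]
        out.append(c+ey*y+ex*(q2@xs[win]/q2.sum()))
    return np.array(out),c,ex,ey
E
python3 - <<'E' 2>/dev/null
from h import *;import pickle
d=pickle.load(open('d0.pkl','rb'))
for n,box in(('top',(205,168,300,226)),('side',(230,178,310,242))):
    r=d[n];w,rc,uv=panel(r,box);gp,c,ex,ey=groove(r,w,rc)
    print(n,rc,cv2.boxPoints(rc).round(1).tolist());print(' groove',len(gp),fitline(gp), 'yaw',np.degrees(np.arctan2(ex[1],ex[0])))
r=d['side'];g=cv2.cvtColor(r['img'],cv2.COLOR_RGB2GRAY).astype(float)
p0=proj(r,[[.648-.0196*y,y,0] for y in(.3,.2,.1,0,-.1,-.2,-.3)]);print(p0.round(1).tolist())
pts=[]
for row in range(130,330):
    c=np.interp(row,p0[:,1],p0[:,0]);c=int(c);s=cv2.blur(g[row:row+1,c-12:c+13],(3,1))[0];k=int(np.argmin(np.diff(s)))
    if np.diff(s)[k]<-12: pts.append((c-12+k+.5,row))
pts=np.array(pts);print(len(pts),fitline(ray(r,pts,0)))
# obstacles
r=d['top']
for nm,uv,z in(('mm bottom right',(177,228),.02),('mm top right',(173,183),.03),('sd tip',(315,188),.008),('sd handle',(323,247),.013),('sd handle left',(317,246),.013)): print(nm,ray(r,uv,z))
E
```

```text
top ((549.7717895507812, -11.827659606933594), (155.36520385742188, 122.88370513916016), 87.22775268554688) [[484.6000061035156, -86.4000015258789], [607.4000244140625, -92.4000015258789], [614.9000244140625, 62.79999923706055], [492.20001220703125, 68.69999694824219]]
 groove 67 (np.float64(0.044947489524790454), np.float64(0.5763515461756659), np.int64(67), np.float64(0.0005666128752848588)) yaw -2.7722476
side ((546.7841796875, -13.278823852539062), (153.05099487304688, 121.13715362548828), 87.19477844238281) [[482.5, -86.69999694824219], [603.5, -92.69999694824219], [611.0, 60.20000076293945], [490.0, 66.0999984741211]]
 groove 67 (np.float64(0.04712132357464622), np.float64(0.5740430248282292), np.int64(67), np.float64(0.00033562683834987005)) yaw -2.8052173
[[235.5, 141.7], [252.8, 157.2], [271.5, 174.0], [291.8, 192.3], [314.0, 212.1], [338.3, 233.9], [364.9, 257.8]]
148 (np.float64(-0.018592150003651164), np.float64(0.6457475990146853), np.int64(137), np.float64(0.0007643842173191657))
mm bottom right [[0.44537294 0.23212838]]
mm top right [[0.59287978 0.24496672]]
sd tip [[ 0.57232977 -0.2262356 ]]
sd handle [[ 0.37618723 -0.24380373]]
sd handle left [[ 0.37973956 -0.22431554]]
```

Both cameras agree. The edge is x ≈ 0.647−0.019y and the groove is x ≈ 0.575+0.046y, so the panel has to move about 72 mm forward and turn +3.7°. I'll push its near side with both open fingers set parallel to the bench edge, which squares it up. The first move turns the tool.

Request:
move_arm(targets=[[[0,0,-0.98],[0,0,0],0],[[0,0,-0.98],[0,0,0],0],[[0,0,-0.98],[0,0,0],0],[[0,0,0],[-0.4,-1,0],0],[[0,0,0],[-0.4,-1,0],0]])

```text
time: 0.72
tool_pos: [0.2536, 0.4944, 0.2306]
ee_rot: [-3.141, -0.001, -3.121]
contact_force: [-0.5, -0.1, -0.0]
width: 0.999
```

Request:
move_arm(targets=[[[0,0,0],[-0.4,-1,0],0],[[0,0,0],[-0.4,-1,0],0],[[0,0,0],[-0.4,-1,0],0],[[0,0,0],[-0.4,-1,0],0],[[0,0,0],[-0.4,-1,0],0]])

```text
time: 1.35
tool_pos: [0.3167, 0.3453, 0.2309]
ee_rot: [-3.141, -0.0, -3.122]
contact_force: [1.3, -0.3, -0.5]
width: 1.0
```

Request:
move_arm(targets=[[[0,0,0],[-0.4,-1,0],0],[[0,0,0],[-0.4,-1,0],0],[[0,0,0],[-0.4,-1,0],0],[[0,0,0],[-0.4,-1,0],0],[[0,0,0],[-0.4,-1,0],0]])

```text
time: 1.98
tool_pos: [0.3797, 0.1966, 0.2309]
ee_rot: [-3.141, -0.0, -3.122]
contact_force: [-0.5, 0.0, -0.4]
width: 0.999
```

Request:
move_arm(targets=[[[0,0,0],[-0.4,-1,0],0],[[0,0,0],[-0.4,-1,0],0],[[0,0,0],[-0.4,-1,0],0],[[0,0,0],[-0.4,-1,0],0],[[0,0,0],[-0.4,-1,0.3],0]])

```text
time: 2.6
tool_pos: [0.4431, 0.0479, 0.2226]
ee_rot: [3.142, 0.001, -3.122]
contact_force: [0.1, -0.0, -0.1]
width: 0.998
```

Request:
move_arm(targets=[[[0,0,0],[-0.1,-1,1],0],[[0,0,0],[-0.1,-1,1],0],[[0,0,0],[0,0,1],0],[[0,0,0],[0,0,1],0],[[0,0,0],[0,0,1],0]])

```text
time: 3.22
tool_pos: [0.4493, -0.0111, 0.071]
ee_rot: [3.141, -0.001, -3.122]
contact_force: [1.1, -0.8, -0.1]
width: 0.997
```

Request:
move_arm(targets=[[[0,0,0],[0,0,0.6],0],[[0,0,0],[0,0,0.5],0],[[0,0,0],[0,0,0.3],0],[[0,0,0],[0,0,0],0]])

```text
time: 3.72
tool_pos: [0.4493, -0.0109, 0.0298]
ee_rot: [3.141, -0.001, -3.122]
contact_force: [-0.1, -0.5, -0.9]
width: 0.998
```

Run:
```python
from workcell import env
import cv2,pickle
d={}
for n in("top","side"):
    r=env.get_image(n);d[n]=r
    c=(slice(150,270),slice(170,340)) if n=='top' else (slice(120,290),slice(170,380))
    cv2.imwrite(f'pics/{n}1.png',cv2.cvtColor(cv2.resize(r['img'][c],None,fx=3.5,fy=3.5,interpolation=cv2.INTER_CUBIC),cv2.COLOR_RGB2BGR))
pickle.dump(d,open('d1.pkl','wb'));print(env.state()['contact_force'],env.state()['tool_pos'])
```

```text
[-0.6275394  -0.04771437 -0.10804698] [ 0.45022492 -0.01105237  0.03088514]
```

View pics/top1.png

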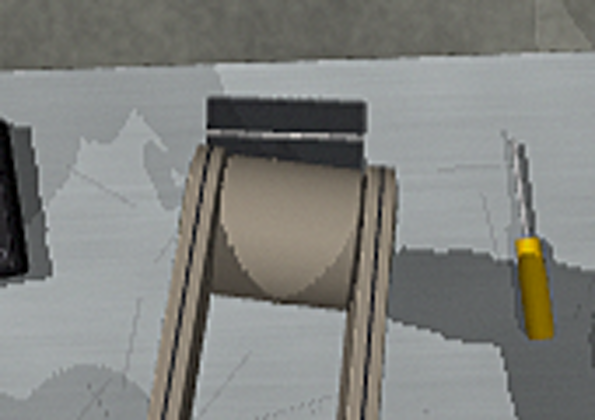

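View pics/side1.png

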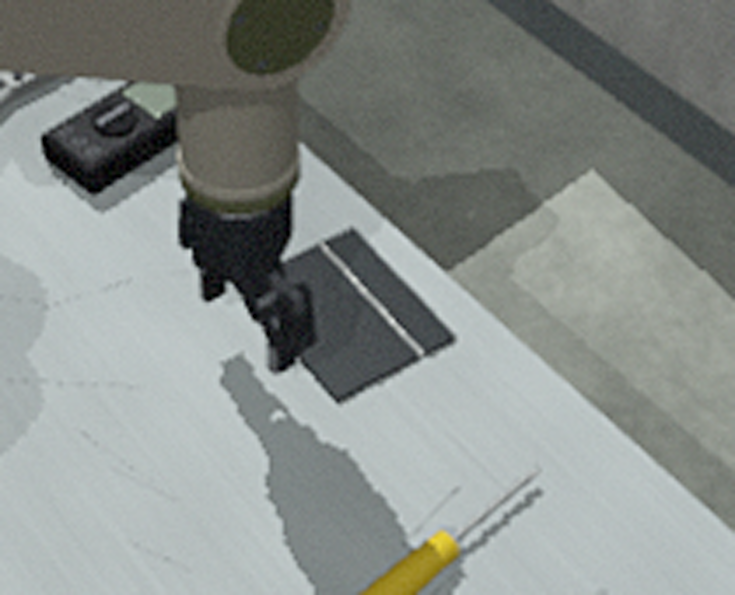

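The gripper is behind the panel with a gap of about 25 mm, and the groove is visible in both views. I'll lower it in small steps and watch the force for bench contact.

Request:
move_arm(targets=[[[0,0,0],[0,0,0.5],0],[[0,0,0],[0,0,0.5],0],[[0,0,0],[0,0,0.2],0],[[0,0,0],[0,0,0],0]])

```text
time: 4.32
tool_pos: [0.4488, -0.0109, -0.0067]
ee_rot: [3.141, -0.002, -3.122]
contact_force: [0.6, 0.4, -0.2]
width: 1.002
```

Request:
move_arm(targets=[[[0,0,0],[0,0,0.05],0],[[0,0,0],[0,0,0.05],0],[[0,0,0],[0,0,0],0]])

```text
time: 4.7
tool_pos: [0.4499, -0.011, -0.0085]
ee_rot: [-3.142, 0.0, -3.122]
contact_force: [0.1, 0.2, -0.2]
width: 0.999
```

Request:
move_arm(targets=[[[0,0,0],[0,0,0.05],0],[[0,0,0],[0,0,0],0]])

```text
time: 4.95
tool_pos: [0.4497, -0.011, -0.0102]
ee_rot: [-3.142, -0.0, -3.122]
contact_force: [-0.3, 0.8, -0.0]
width: 0.998
```

Request:
move_arm(targets=[[[0,0,0],[0,0,0.03],0],[[0,0,0],[0,0,0],0]])

```text
time: 5.2
tool_pos: [0.4497, -0.011, -0.0112]
ee_rot: [3.142, -0.0, -3.122]
contact_force: [0.4, 0.7, -0.8]
width: 0.999
```

Run:
```python
from workcell import env
import cv2
r=env.get_image('side');c=(slice(170,260),slice(200,330))
cv2.imwrite('pics/s2.png',cv2.cvtColor(cv2.resize(r['img'][c],None,fx=6,fy=6,interpolation=cv2.INTER_CUBIC),cv2.COLOR_RGB2BGR))
```

```text
(no output)
```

View pics/s2.png

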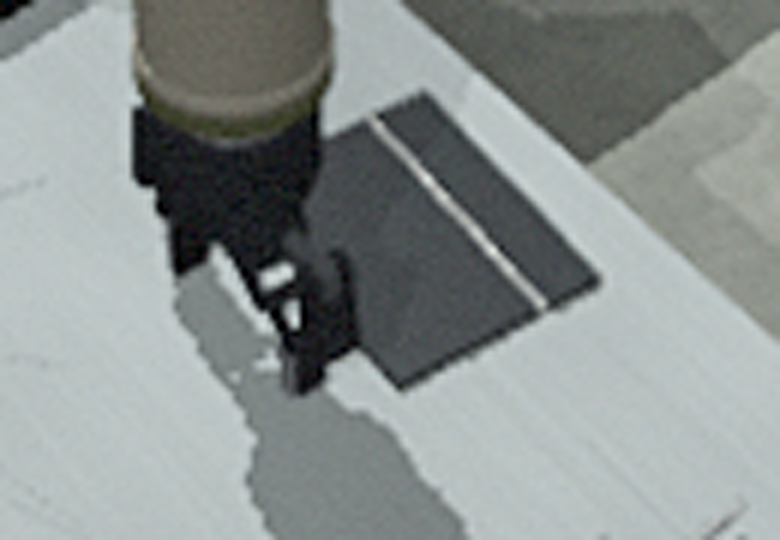

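The fingertips are just above the bench, about 20 mm behind the panel, and the gap is clear in the picture. Now the push.

Request:
move_arm(targets=[[[0,0,0],[-0.25,0,0],0],[[0,0,0],[-0.25,0,0],0],[[0,0,0],[-0.25,0,0],0],[[0,0,0],[-0.15,0,0],0],[[0,0,0],[-0.15,0,0],0]])

```text
time: 5.88
tool_pos: [0.4813, -0.0104, -0.0112]
ee_rot: [-3.141, -0.001, -3.122]
contact_force: [-1.5, -1.1, 2.1]
width: 1.001
```

Request:
move_arm(targets=[[[0,0,0],[-0.15,0,0],0],[[0,0,0],[-0.15,0,0],0],[[0,0,0],[-0.15,0,0],0],[[0,0,0],[-0.15,0,0],0],[[0,0,0],[-0.1,0,0],0]])

```text
time: 6.5
tool_pos: [0.5025, -0.0099, -0.0111]
ee_rot: [3.142, 0.0, -3.122]
contact_force: [-1.0, -0.6, 1.1]
width: 1.002
```

Run:
```python
from workcell import env
import cv2
r=env.get_image('side');c=(slice(150,250),slice(220,350))
cv2.imwrite('pics/s3.png',cv2.cvtColor(cv2.resize(r['img'][c],None,fx=6,fy=6,interpolation=cv2.INTER_CUBIC),cv2.COLOR_RGB2BGR))
```

```text
(no output)
```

View pics/s3.png

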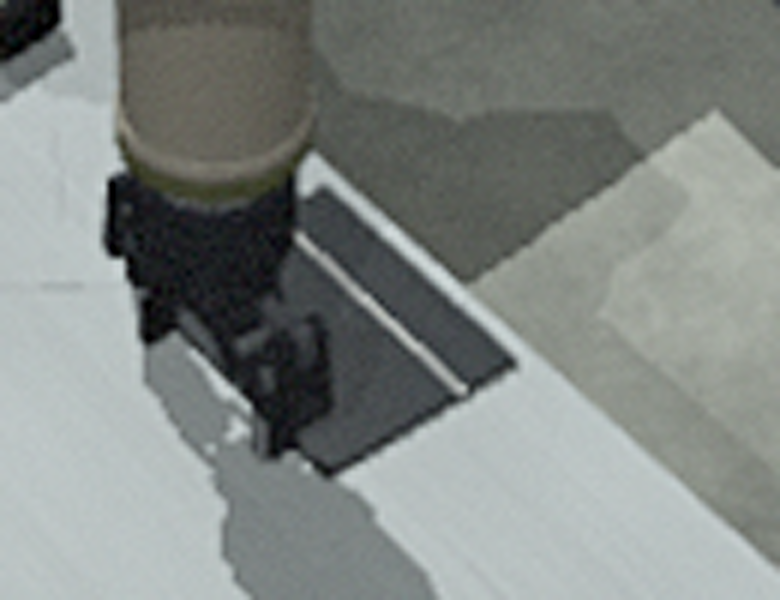

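The near side now lies against both fingers and looks parallel to the edge. The groove runs from (297,235) to (465,390) in the crop. I'll measure its distance to the edge.

```bash
cat >> h.py <<'E'
A=dict(top=(-.0196,.6480),side=(-.0186,.6457))   # far edge per camera, x=a*y+b
def gscan(r,n,x0,y0=-.085,y1=.065,hw=.016):
    a,b=A[n]; g=cv2.cvtColor(r['img'],cv2.COLOR_RGB2GRAY).astype(np.float32); out=[]
    xs=np.arange(-hw,hw,.00025)
    for y in np.arange(y0,y1,.002):
        P=np.c_[a*y+b+x0+xs,np.full(len(xs),y),np.full(len(xs),.005)]
        uv=proj(r,P).astype(np.float32)
        v=cv2.remap(g,uv[:,0],uv[:,1],cv2.INTER_LINEAR).ravel()
        k=int(np.argmax(v[24:-24]))+24
        lo=v[max(0,k-26):k-18+1].max() if k>18 else 999; hi=v[k+18:k+27].max() if k+18<len(v) else 999
        if v[k]-max(lo,hi)<25 or max(lo,hi)>95: continue
        w=slice(k-16,k+17); q=np.clip(v[w]-75,0,None)
        out.append((y,x0+q@xs[w]/q.sum()))
    o=np.array(out)
    if len(o)<6: return len(o),None
    m=np.ones(len(o),bool)
    for _ in range(5):
        c=np.polyfit(o[m,0],o[m,1],1);e=o[:,1]-np.polyval(c,o[:,0]);m=abs(e)<max(.0012,1.5*np.median(abs(e)))
    return dict(n=int(m.sum()),yr=o[m][[0,-1],0].round(3).tolist(),left_mm=(1000*np.polyval(c,.063)).round(2),right_mm=(1000*np.polyval(c,-.087)).round(2),deg=np.degrees(np.arctan(c[0])).round(2),res=(1000*e[m].std()).round(2))
E
cat > meas.py <<'E'
import sys
from h import *
from workcell import env
s=env.state();print(s['tool_pos'].round(4),s['contact_force'].round(1))
for n in sys.argv[2:] or ('top','side'):
    r=env.get_image(n)
    print(n,gscan(r,n,float(sys.argv[1])))
E
python3 -c "
from h import *;import pickle
d=pickle.load(open('d0.pkl','rb'))
for n in d: print(n,gscan(d[n],n,-.072,hw=.02))"
python3 meas.py -.044; python3 meas.py -.036
```

```text
top {'n': 73, 'yr': [-0.085, 0.061], 'left_mm': np.float64(-67.37), 'right_mm': np.float64(-77.46), 'deg': np.float64(3.85), 'res': np.float64(0.56)}
side {'n': 24, 'yr': [-0.085, 0.047], 'left_mm': np.float64(-67.64), 'right_mm': np.float64(-77.42), 'deg': np.float64(3.73), 'res': np.float64(0.24)}
[ 0.5028 -0.0099 -0.011 ] [0.1 0.1 1. ]
top (1, None)
side {'n': 23, 'yr': [-0.083, 0.047], 'left_mm': np.float64(-46.96), 'right_mm': np.float64(-47.87), 'deg': np.float64(0.35), 'res': np.float64(0.38)}
[ 0.5024 -0.0099 -0.0111] [ 1.   0.5 -0.7]
top (0, None)
side (2, None)
```

Request:
move_arm(targets=[[[0,0,0],[-0.2,0,0],0],[[0,0,0],[-0.2,0,0],0],[[0,0,0],[-0.2,0,0],0],[[0,0,0],[-0.2,0,0],0],[[0,0,0],[-0.2,0,0],0]])

```text
time: 7.38
tool_pos: [0.5327, -0.0093, -0.0111]
ee_rot: [3.142, -0.0, -3.122]
contact_force: [-0.9, -0.2, 0.6]
width: 1.002
```

Request:
move_arm(targets=[[[0,0,0],[-0.15,0,0],0],[[0,0,0],[-0.1,0,0],0],[[0,0,0],[-0.1,0,0],0],[[0,0,0],[0,0,0],0]])

```text
time: 7.88
tool_pos: [0.543, -0.0092, -0.011]
ee_rot: [-3.142, 0.0, -3.122]
contact_force: [0.5, -0.8, 0.0]
width: 0.996
```

```bash
python3 meas.py -.006
python3 - <<'E'
from workcell import env
import cv2
r=env.get_image('side');c=(slice(140,240),slice(230,360))
cv2.imwrite('pics/s4.png',cv2.cvtColor(cv2.resize(r['img'][c],None,fx=6,fy=6,interpolation=cv2.INTER_CUBIC),cv2.COLOR_RGB2BGR))
r=env.get_image('top');c=(slice(140,240),slice(190,320))
cv2.imwrite('pics/t4.png',cv2.cvtColor(cv2.resize(r['img'][c],None,fx=6,fy=6,interpolation=cv2.INTER_CUBIC),cv2.COLOR_RGB2BGR))
E
```

```text
[ 0.543  -0.0092 -0.011 ] [ 0.5 -0.8  0. ]
top (0, None)
side {'n': 26, 'yr': [-0.079, 0.041], 'left_mm': np.float64(-6.69), 'right_mm': np.float64(-7.08), 'deg': np.float64(0.15), 'res': np.float64(0.29)}
```

View pics/s4.png

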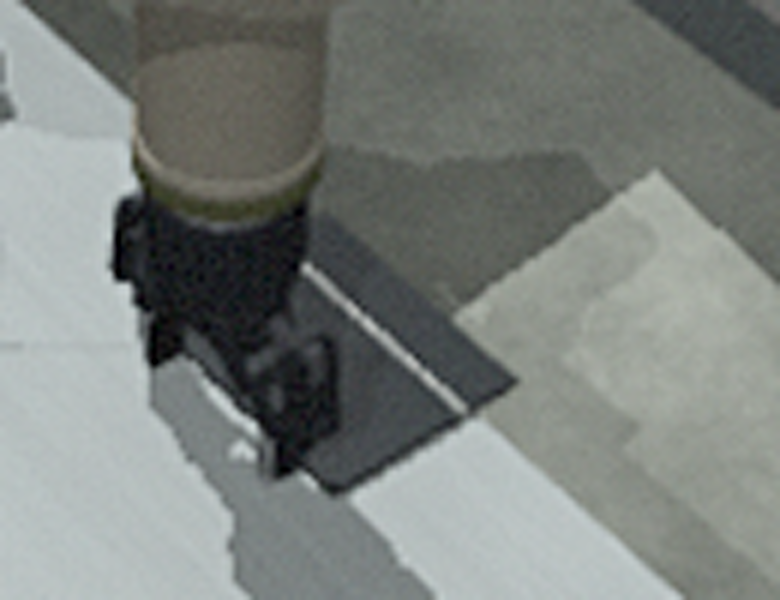

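View pics/t4.png

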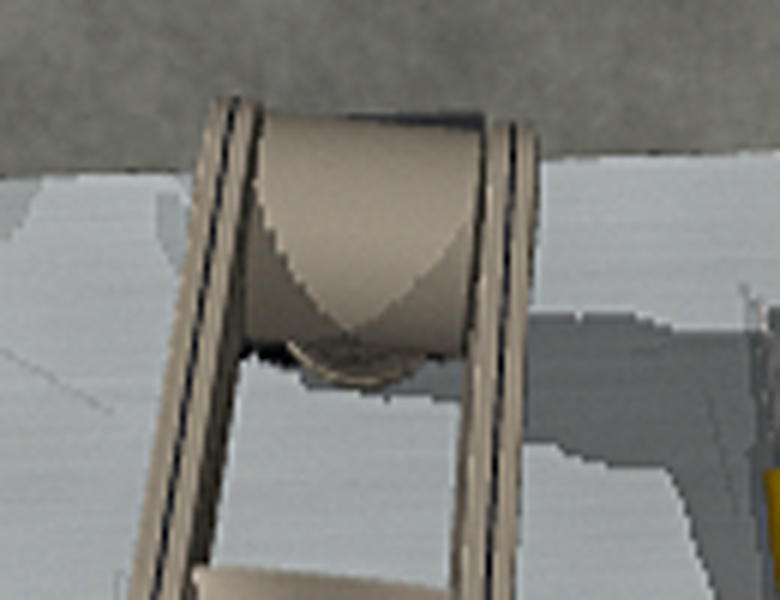

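The side view puts the groove 6.9 mm short of the edge and parallel to within 0.15°. The arm hides it in the top view. I'll push the remaining 6.9 mm, then back off clear of the panel and rise out of the top camera's view to check.

Request:
move_arm(targets=[[[0,0,0],[-0.1,0,0],0],[[0,0,0],[-0.08,0,0],0],[[0,0,0],[-0.05,0,0],0],[[0,0,0],[0,0,0],0]])

```text
time: 8.57
tool_pos: [0.5498, -0.009, -0.0111]
ee_rot: [-3.142, 0.0, -3.122]
contact_force: [-0.8, -0.0, -0.2]
width: 1.0
```

```bash
python3 meas.py 0 side
```

```text
[ 0.5498 -0.009  -0.0111] [-0.8 -0.  -0.2]
side {'n': 27, 'yr': [-0.081, 0.041], 'left_mm': np.float64(-0.04), 'right_mm': np.float64(0.11), 'deg': np.float64(-0.06), 'res': np.float64(0.25)}
```

Request:
move_arm(targets=[[[0,0,0],[0.2,0,0],0],[[0,0,0],[0.6,0,0],0],[[0,0,0],[0.6,0,-0.5],0],[[0,0,0],[0.9,0,-1],0],[[0,0,0],[1,0,-1],0]])

```text
time: 9.25
tool_pos: [0.4493, -0.0109, 0.0644]
ee_rot: [3.142, -0.001, -3.122]
contact_force: [0.2, -0.5, 0.5]
width: 0.993
```

Request:
move_arm(targets=[[[0,0,0],[1,0,-1],0],[[0,0,0],[1,0,-1],0],[[0,0,0],[0,0,0],0]])

```text
time: 9.62
tool_pos: [0.3912, -0.0124, 0.1265]
ee_rot: [-3.14, 0.006, -3.122]
contact_force: [0.4, -0.3, -0.1]
width: 0.995
```

```bash
python3 meas.py 0
python3 - <<'E'
from workcell import env
import cv2
r=env.get_image('side');c=(slice(140,240),slice(230,360))
cv2.imwrite('pics/s5.png',cv2.cvtColor(cv2.resize(r['img'][c],None,fx=6,fy=6,interpolation=cv2.INTER_CUBIC),cv2.COLOR_RGB2BGR))
r=env.get_image('top');c=(slice(140,240),slice(190,320))
cv2.imwrite('pics/t5.png',cv2.cvtColor(cv2.resize(r['img'][c],None,fx=6,fy=6,interpolation=cv2.INTER_CUBIC),cv2.COLOR_RGB2BGR))
E
```

```text
[ 0.3912 -0.0124  0.1265] [ 0.4 -0.3 -0.1]
top {'n': 66, 'yr': [-0.079, 0.061], 'left_mm': np.float64(0.36), 'right_mm': np.float64(0.12), 'deg': np.float64(0.09), 'res': np.float64(0.52)}
side {'n': 19, 'yr': [-0.081, 0.049], 'left_mm': np.float64(-0.2), 'right_mm': np.float64(0.17), 'deg': np.float64(-0.14), 'res': np.float64(0.25)}
```

View pics/s5.png

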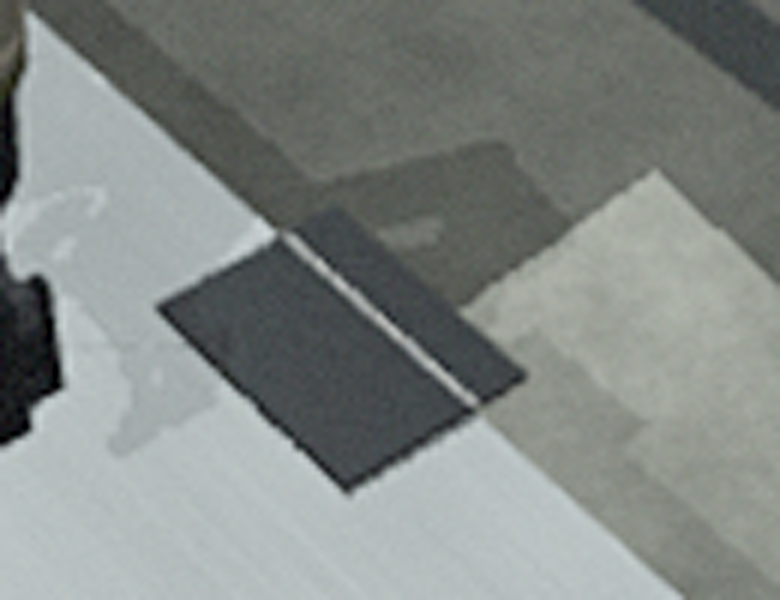

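View pics/t5.png

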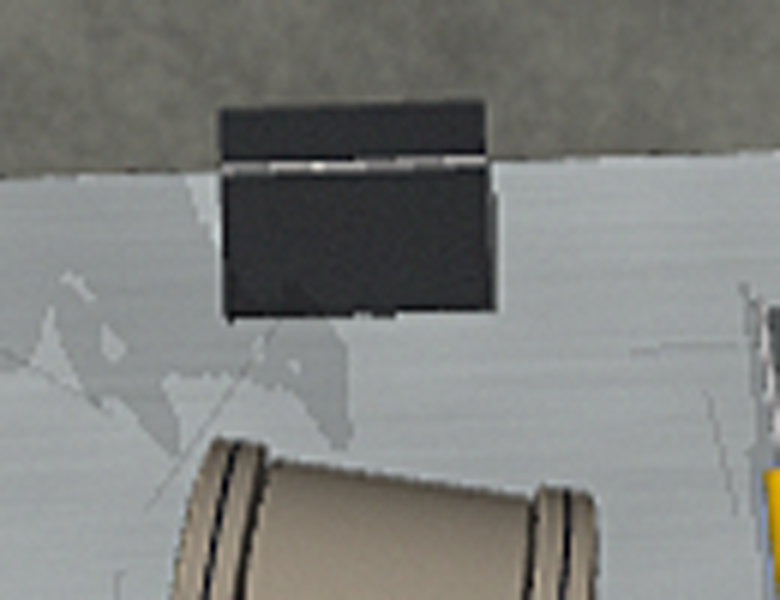

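Both cameras put both groove ends within 0.4 mm of the edge, with the panel flat and the strip outside. Next I'll go over the near piece (x≈0.60) with open fingers and press straight down.

Request:
move_arm(targets=[[[0,0,0],[-1,0,0],0],[[0,0,0],[-1,0,0],0],[[0,0,0],[-1,0,0],0],[[0,0,0],[-1,0,0],0],[[0,0,0],[-1,0,0],0]])

```text
time: 10.45
tool_pos: [0.5411, -0.009, 0.1214]
ee_rot: [3.141, -0.004, -3.122]
contact_force: [-0.3, -0.3, 0.2]
width: 0.999
```

Request:
move_arm(targets=[[[0,0,0],[-1,0,0.5],0],[[0,0,0],[-0.9,0,1],0],[[0,0,0],[0,0,1],0],[[0,0,0],[0,0,0.8],0],[[0,0,0],[0,0,0],0]])

```text
time: 11.08
tool_pos: [0.5944, -0.0076, 0.02]
ee_rot: [3.141, -0.008, -3.122]
contact_force: [-0.2, 0.1, 0.1]
width: 1.0
```

Request:
move_arm(targets=[[[0,0,0],[0,0,0.3],0],[[0,0,0],[0,0,0.3],0],[[0,0,0],[0,0,0.1],0],[[0,0,0],[0,0,0],0],[[0,0,0],[0,0,0],0]])

```text
time: 11.7
tool_pos: [0.598, -0.0081, 0.0045]
ee_rot: [-3.141, 0.001, -3.122]
contact_force: [-0.2, -0.6, -1.1]
width: 0.997
```

Request:
move_arm(targets=[[[0,0,0],[0,0,0.15],0],[[0,0,0],[0,0,0.12],0],[[0,0,0],[0,0,0.06],0],[[0,0,0],[0,0,0],0]])

```text
time: 12.2
tool_pos: [0.5973, -0.008, -0.0064]
ee_rot: [3.142, -0.001, -3.122]
contact_force: [-0.0, -1.1, -0.2]
width: 0.999
```

Request:
move_arm(targets=[[[0,0,0],[0,0,0.04],0],[[0,0,0],[0,0,0.04],0],[[0,0,0],[0,0,0],0]])

```text
time: 12.58
tool_pos: [0.5978, -0.0081, -0.0081]
ee_rot: [-3.142, 0.0, -3.122]
contact_force: [-1.8, 1.3, 3.0]
width: 0.997
```

Contact at TCP z ≈ −0.008, with about 3 N. I'll press further in small steps.

Request:
move_arm(targets=[[[0,0,0],[0,0,0.03],0],[[0,0,0],[0,0,0],0],[[0,0,0],[0,0,0],0]])

```text
time: 12.95
tool_pos: [0.5978, -0.0081, -0.0082]
ee_rot: [-3.142, 0.0, -3.122]
contact_force: [-6.4, 1.0, 11.0]
width: 1.002
```

```bash
python3 meas.py 0 side
```

```text
[ 0.5978 -0.0081 -0.0082] [-6.4  1.  11. ]h.py:73: RuntimeWarning: invalid value encountered in scalar divide
  out.append((y,x0+q@xs[w]/q.sum()))
Traceback (most recent call last):
  File "meas.py", line 7, in <module>
    print(n,gscan(r,n,float(sys.argv[1])))
            ~~~~~^^^^^^^^^^^^^^^^^^^^^^^^
  File "h.py", line 78, in gscan
    c=np.polyfit(o[m,0],o[m,1],1);e=o[:,1]-np.polyval(c,o[:,0]);m=abs(e)<max(.0012,1.5*np.median(abs(e)))
TypeError: expected non-empty vector for x
```

Pressing with 11 N down, but there is also a 6 N sideways load. The groove fit failed on an empty fit, probably because the gripper hides the groove, so I'll look.

```bash
sed -i 's/        out.append((y,x0+q/        if q.sum()<=0: continue\n        out.append((y,x0+q/' h.py; python3 meas.py 0 side
python3 - <<'E'
from workcell import env
import cv2
r=env.get_image('side');c=(slice(140,240),slice(230,360))
cv2.imwrite('pics/s6.png',cv2.cvtColor(cv2.resize(r['img'][c],None,fx=6,fy=6,interpolation=cv2.INTER_CUBIC),cv2.COLOR_RGB2BGR))
E
```

```text
[ 0.5978 -0.0081 -0.0081] [-6.   0.  11.8]
side {'n': 15, 'yr': [-0.081, 0.015], 'left_mm': np.float64(0.46), 'right_mm': np.float64(0.27), 'deg': np.float64(0.07), 'res': np.float64(0.33)}
```

View pics/s6.png

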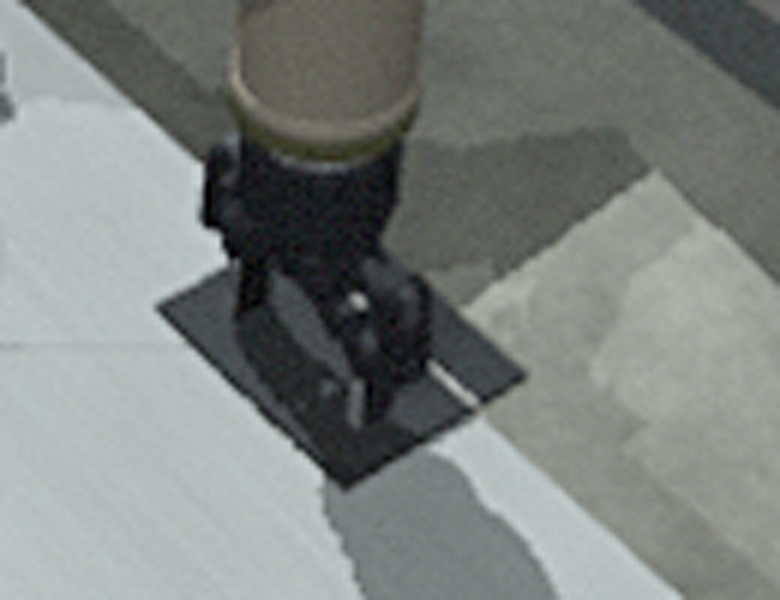

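The panel hasn't moved: the groove fit gives +0.3 to +0.5 mm, with the line still on the edge at (478,405). I'll take off most of the sideways load.

Request:
move_arm(targets=[[[0,0,0],[0.01,0,0],0],[[0,0,0],[0,0,0],0],[[0,0,0],[0,0,0],0]])

```text
time: 13.48
tool_pos: [0.5978, -0.0081, -0.0081]
ee_rot: [-3.142, 0.001, -3.122]
contact_force: [-4.0, -0.8, 10.4]
width: 1.004
```

Request:
move_arm(targets=[[[0,0,0],[0.015,0,0.01],0],[[0,0,0],[0,0,0],0],[[0,0,0],[0,0,0],0],[[0,0,0],[0,0,0],0]])

```text
time: 13.98
tool_pos: [0.5978, -0.0081, -0.0081]
ee_rot: [-3.141, 0.002, -3.122]
contact_force: [-3.3, 0.1, 10.0]
width: 1.003
```

```bash
python3 meas.py 0 side;python3 meas.py 0 side
python3 - <<'E'
from workcell import env
import cv2
r=env.get_image('top')
cv2.imwrite('pics/t7.png',cv2.cvtColor(r['img'],cv2.COLOR_RGB2BGR))
r=env.get_image('side');c=(slice(140,240),slice(230,360))
cv2.imwrite('pics/s7.png',cv2.cvtColor(cv2.resize(r['img'][c],None,fx=6,fy=6,interpolation=cv2.INTER_CUBIC),cv2.COLOR_RGB2BGR))
E
```

```text
[ 0.5978 -0.0081 -0.0081] [-3.3  0.1 10. ]
side {'n': 13, 'yr': [-0.081, 0.015], 'left_mm': np.float64(0.76), 'right_mm': np.float64(0.12), 'deg': np.float64(0.25), 'res': np.float64(0.29)}
[ 0.5978 -0.0081 -0.0081] [-4.2  0.9 10.1]
side {'n': 19, 'yr': [-0.081, 0.015], 'left_mm': np.float64(0.28), 'right_mm': np.float64(0.24), 'deg': np.float64(0.01), 'res': np.float64(0.35)}
```

View pics/t7.png

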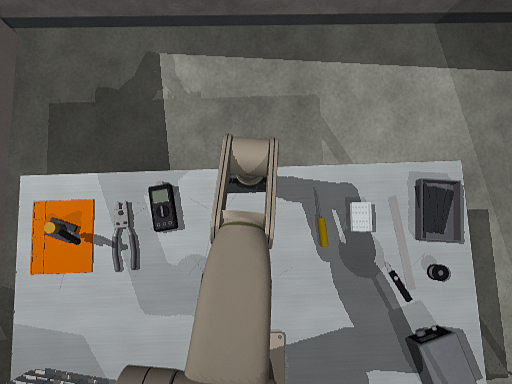

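View pics/s7.png

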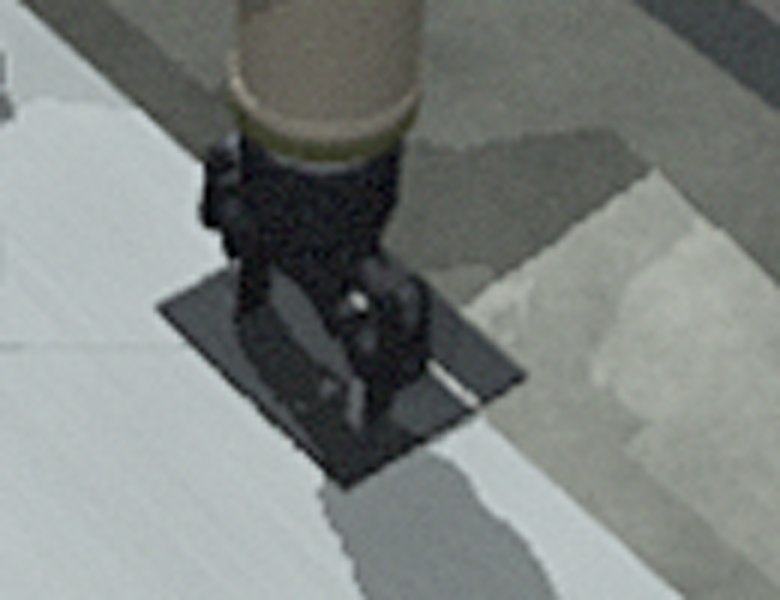

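The force holds steady at about 10 N down. The groove lies on the edge, and the multimeter (163,207), crimper (124,237), fuse box (362,217) and screwdriver (321,220) haven't moved. Handing in.

```bash
python3 -c "
from workcell import env
print(env.job_done());s=env.state();print(s['time'],s['contact_force'],s['tool_pos'])"
```

```text
the job is handed in; nothing more can be done
None
the job is handed in; nothing more can be done
```

I pushed the panel flat to the far edge with both open fingertips, then pressed it down on the near piece. I handed the job in at about 14 s, still pressing; no verdict was reported.

- **Groove position:** after the push, with the arm clear, both cameras put both groove ends within 0.4 mm of the edge, strip outside. While pressing, only the right part was visible, and only from the side. That gave 0.1 to 0.8 mm, with the left end extrapolated.
- **Force:** steady at about 10 N down. A sideways load of 3 to 4 N remained that I only partly relieved, with no panel movement seen. The force between panel and bench was not measured directly.
- **Other objects:** the multimeter, crimper, fuse box and screwdriver looked unmoved in the last top view. I checked this by eye only.
- **Failed checks:** one groove fit crashed on an empty fit, and I fixed it and reran it. The top view could not show the groove while the arm was over it.

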